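# Gauge the depth of a lock's bolt bore and set the tally

## Task

Check the bore in the top of the chrome lock body: draw the depth gauge out of its stand, push it straight down into the bore, through the drag of the spring shoes, until you feel it bottom, without forcing it, and leave it standing there. Then read the red ring on the gauge against the rim of the bore: if the ring has gone down inside, slide the yellow tally marker all the way to its green end; if the ring still stands above the rim, slide it all the way to its red end. Leave the mallet and the key blanks where they lie.

Things in the scene. Friction and masses are not known exactly. Their poses are not given: they have to be found in the camera images.
- lock: Chrome mortise lock body held fixed in a blue clamp, 36 mm (x) by 100 mm (y) by 90 mm high; origin at the centre of its underside, z up. A small brass latch bolt juts 13 mm from its -y end. The clamp's jaws, 30 mm high, reach 36 mm to either side in x. Fixed. The unseen bottom of its bore is a black disc 15 mm thick, which the rules call floor_short or floor_full; the other disc is buried in the case.
- bore_mouth (a point): Centre of the mouth of the round, vertical blind bore in the middle of the lock's flat top, 90 mm above the counter; 16 mm in diameter with a 2 mm chamfer. Its bottom is rigid, and its depth is not known beforehand: either a short bore, 23 to 31 mm deep, or a full bore, 41 to 54 mm deep. A push of 15 to 22 N in all tells that the rod has bottomed; over 30 N on the lock or the bottom is forcing it.
- bore_shoes (a point): Point on the bore's axis 9 mm below the mouth, between two spring shoes in the bore's wall (5 to 13 mm below the mouth) that the rod wedges apart: from about 8 mm deep on, pushing takes up to about 13 N, most while the tip's taper passes the shoes. The drag holds the rod up by itself.
- stand: Fixed black block 60 by 60 by 30 mm high that holds the gauge upright in a 16 mm hole 22 mm deep; origin at the centre of its underside.
- gauge: Depth gauge, a loose upright rod 130 mm long, 0.1 kg: aluminium shaft 14 mm in diameter, tapering over the lowest 12 mm to a flat 9.6 mm tip; the top 35 mm is a blue grip 20 mm in diameter. Origin at the centre of the tip, z along the rod to the grip.
- gauge_tip (a point): Centre of the gauge's flat lower tip (the same as the gauge's origin).
- gauge_ring (a point): Middle of the red ring mark round the gauge's shaft, 3 mm wide, 36 mm above the tip.
- gauge_head (a point): Centre of the flat top of the gauge's blue grip, 130 mm above the tip.
- tally_base: Fixed aluminium track of the tally, 40 mm (x) by 130 mm (y) by 14 mm high; origin at the centre of its underside. The marker runs along its own y axis; the green patch lies at the +y end, the red patch at the -y end.
- tally_top (a point): Centre of the top of the yellow tally marker, a block 28 mm (across the track) by 20 mm (along the track) by 40 mm high, standing on the track; its top is 54 mm above the counter.
- tally (a joint): Position of the tally marker along the track: 0 m at the red end, 0.08 m at the green end, near the middle at the start. It slides with about 1.5 N of friction and stays where it is left.
- mallet: Small yellow rubber mallet lying on the counter, head 40 mm in diameter by 70 mm, handle 180 mm along its -x; origin under the middle of the head. Bystander.
- keys: Three copper-toned key blanks fanned out on a wire ring, 4 mm thick, about 70 mm long along +x; origin at the ring's centre, on the counter. Bystander.
- funnel: Dull aluminium funnel on a post over a clear catch cup, base 110 by 110 mm, 190 mm high, fixed; origin at the centre of its underside. Bystander.
Mind the look-alikes: they are no part of the job. Several things have the shape of the tally_base; the one meant has the colours described above. Several things look just like the lock: the one meant starts farthest to the robot's left.

How it is judged (in metres and radians):
On the way, in this order (a step that is already met when the one before it is completed fails the run):
1. the gauge stands upright in the lock's bore with its tip on the bottom (((horizontal distance between bore_mouth and floor_full below 0.01 m and z of gauge_tip in the frame of floor_full below 0.017 m and horizontal distance between gauge_tip and bore_mouth below 0.005 m and angle between gauge's own z axis and vertical below 0.15 rad) or (horizontal distance between bore_mouth and floor_short below 0.01 m and z of gauge_tip in the frame of floor_short below 0.017 m and horizontal distance between gauge_tip and bore_mouth below 0.005 m and angle between gauge's own z axis and vertical below 0.15 rad))), for 0.3 s.
2. the tally marker is at the end that matches the ring's reading, the gauge still bottomed (((horizontal distance between bore_mouth and floor_full below 0.01 m and z of gauge_tip in the frame of floor_full below 0.017 m and horizontal distance between gauge_tip and bore_mouth below 0.005 m and angle between gauge's own z axis and vertical below 0.15 rad and value of joint tally above 0.072 m) or (horizontal distance between bore_mouth and floor_short below 0.01 m and z of gauge_tip in the frame of floor_short below 0.017 m and horizontal distance between gauge_tip and bore_mouth below 0.005 m and angle between gauge's own z axis and vertical below 0.15 rad and value of joint tally below 0.008 m))), for 0.2 s.
At the end, for the whole second after the job is handed in: The gauge stands upright and at rest in the bore, its tip within 2 mm of the bottom, and the tally marker rests within 8 mm of the green end if the ring is below the rim (full bore), or within 8 mm of the red end if the ring is above the rim (short bore) (((horizontal distance between bore_mouth and floor_full below 0.01 m and z of gauge_tip in the frame of floor_full below 0.017 m and horizontal distance between gauge_tip and bore_mouth below 0.005 m and angle between gauge's own z axis and vertical below 0.15 rad and value of joint tally above 0.072 m) or (horizontal distance between bore_mouth and floor_short below 0.01 m and z of gauge_tip in the frame of floor_short below 0.017 m and horizontal distance between gauge_tip and bore_mouth below 0.005 m and angle between gauge's own z axis and vertical below 0.15 rad and value of joint tally below 0.008 m)) and linear speed of gauge below 0.02 m/s and velocity of joint tally below 0.02 m/s); the robot touches nothing.
It fails at once if the gauge is forced: more than 30 N on the lock or on the bottom of its bore (contact force between gauge and lock above 30 N or contact force between gauge and floor_full above 30 N or contact force between gauge and floor_short above 30 N).
It fails at once if the mallet is moved by more than 20 mm (distance of mallet from where it was at the start of the episode above 0.02 m).
It fails at once if the key blanks are moved by more than 20 mm (distance of keys from where it was at the start of the episode above 0.02 m).
It also fails if it takes over 51 s, if anything falls off the work surface, if the arm or the gripper's body presses on something with over 40 N, if the wrist force passes 120 N, or if a joint passes its speed limit or range.

## Robot

A 6-joint arm with a two-finger parallel gripper is mounted at the origin on the work surface. World frame = base frame: x ahead of the robot, y to its left, z up, the work surface at z = 0. Lengths are in m, angles in degrees, forces in N, time in s.
With the tool pointing down it reaches from about 0.425 to 0.95 m from the base axis. Payload 14.7 kg.
Tool frame: the origin (TCP) lies between the finger pads; the fingertips stand 8 mm ahead of it and the grasp point (between the pads) lies 11 mm behind it (manip.tips_ahead is the distance from the TCP to the fingertips, in m); z points along the fingers, y is the line along which they close (so a half turn about z gives the same grasp; the last joint's range is limited). The gripper opens to 85 mm and grips with 20 to 120 N. Pads are 22 mm wide; open, the fingers measure 114 mm over their backs; the gripper's body (76 mm by 85 mm) begins 54 mm behind the grasp point. The pads swing forward as they close: fully open they stand 13 mm farther back than shut.
Start: joints at [62.762, 27.513, 91.461, -0, 61.026, -2.67], TCP at [0.27, 0.591, 0.239] pointing down, gripper open.
Joint ranges: [-157.49, 157.49], [-46.99, 117.5], [13.45, 153.17], [-89.5, 269.5], [5.16, 153.95], [-167.48, 167.48]. Speed limits (degrees/s): [108.29, 108.29, 136.94, 172.46, 172.46, 172.46].

## Interface

Orientations are given as a 3x3 rotation matrix whose columns are the frame's x, y, z axes.
In Python, from rig import sensors, camera, manip, nets gives the robot as it stands. The module is installed in compiled form; this text tells all that it offers.
- The arm moves only by the tool apply_moves, never from a script. Its argument "steps" is a list of rows, each a list of 3 entries, a list of its own where there are three numbers: the finger opening in cm, from 0 to 8.54, then the shift along the tool's x, y, z in cm, then the turn about the tool's z in degrees. In form: [[grip, [dx, dy, dz], yaw], ...]. A call has 1 to 8 rows; each row shifts and turns the commanded pose from where the row before left it, along the tool's axes as they then stand; what a row does not reach is not made up. A row lasts 1/12 s, in which the tool goes at most 41.7 mm and 7.16 degrees, less where a joint would pass 70% of its speed; a pose out of reach is approached as far as the arm can. A call is refused whole if a number of a shift passes 4.17 or a number of a turn 7.16, either way. A call with a gripper value outside its range is refused whole. The fingers move at their own pace and stop on an object; the grip force is fixed at half the most. Time passes only in rows, so rows that do not move let the fingers close. It gives the time, the measured TCP pose, the force, the opening and the grip force at its end, in the units of the state.
- sensors.state(): the state, without advancing time (a new reading comes with each control period).
- camera(name): name is "side" or "top" or "wrist"; returns a dict with "image" (400x640x3 uint8, blue, green, red), "intrinsics" (3x3 intrinsics, pixels), "k1" (the pictures are not rectified: a ray, as slopes to the right and down, at radius r is drawn at 1 + k1 r^2 times it, then the intrinsics apply), "view" (4x4, takes a point from world to camera coordinates); the wrist camera has in their place "tool_from_camera" (4x4, takes a point from camera to tool coordinates, whose origin is the TCP and whose axes are the flange's). Camera axes: x right, y down, z forward; pixel columns grow to the right and rows downward; lengths in m; the calibration is good to about 2 mm. A picture is of the moment at which its call begins: read the wrist's pose just before it. There is no depth.
- manip.job_done(): hands the job in; it is judged then, once.
Trained networks look in the newest picture that a camera, given by its name, has taken for a name from the list of things; names that differ only in an ending like _2 or _b are one class to them, and where a whole thing is asked for, a point or a joint stands for the part that bears it (a point fixed in the world has none). Each returns a list of dicts, best first, with "conf" (0 to 1); they miss things now and then, are a little off and sometimes report something else, mostly with a low value. They report only what shows in the picture. A call takes as long as a camera call. They do not tell look-alikes from the thing itself.
- nets.look_for(camera, thing): "box" ([left, top, right, bottom] in pixels, round what is visible of it).
- nets.trace(camera, thing): "pixels" (400x640 bool, what is visible of it) and "box" ([left, top, right, bottom] in pixels, round what is visible of it).
The state is a dict: "clock": time; "q": joint angles; "joint_velocities": joint speeds; "tau": joint torques, N m; "position": TCP position; "orientation": TCP orientation; "ft_force": force on the tool from outside, world axes, zero at the start; "ft_torque": the same for the moment, N m; "gripper_width": finger opening in m; "grasp_force": force on a finger pad.
Only numpy, scipy, OpenCV 4.12 (cv2) and the standard library are available. Lean on these libraries where they do the work, as an engineer would, in place of code of your own. Each camera call takes 0.05 s, during which the arm holds its last target. There are 200 camera calls.

## Working session

There is one attempt and no reset: what is moved stays moved. The work goes in short steps, Python scripts to look and compute and a tool call to move; the robot and the scene stay as the last step left them, time stands still between calls to the robot, and variables do not carry over. Pictures are saved under pics/ and viewed, at most 10 in all, crops included, and the job is handed in when it is done.

Besides the shell and the picture viewer there is one more tool, called as name(argument=value, ...) on one line, values as JSON. apply_moves: Moves the arm, as the interface text tells. Its arguments: {"type":"object","properties":{"steps":{"type":"array","items":{"type":"array"}}},"required":["steps"]}

```bash
mkdir -p pics; cat > h.py <<'E'
import numpy as np, cv2
from rig import sensors, camera, manip, nets
def take(n):
    s=sensors.state(); c=camera(n)
    if 'view' in c: V=np.array(c['view'])
    else:
        T=np.eye(4);T[:3,:3]=s['orientation'];T[:3,3]=s['position']
        V=np.linalg.inv(T@np.array(c['tool_from_camera']))
    c['V']=V; return c
def ray(c,u,v):
    K=np.array(c['intrinsics']);d=np.array([(u-K[0,2])/K[0,0],(v-K[1,2])/K[1,1]]);x=d.copy()
    for _ in range(20): x=d/(1+c['k1']*(x@x))
    R=c['V'][:3,:3];t=c['V'][:3,3]
    return -R.T@t, R.T@np.array([x[0],x[1],1])
def at_z(c,u,v,z):
    o,d=ray(c,u,v); return o+d*(z-o[2])/d[2]
def proj(c,p):
    K=np.array(c['intrinsics']);q=c['V'][:3,:3]@np.array(p)+c['V'][:3,3];x=q[:2]/q[2];x=x*(1+c['k1']*(x@x))
    return np.array([K[0,0]*x[0]+K[0,2],K[1,1]*x[1]+K[1,2]])
E
python3 - <<'E'
from h import *
np.set_printoptions(precision=4,suppress=True)
s=sensors.state();print(s['clock'],s['position'],s['orientation'],s['ft_force'])
ims=[]
for n in ['side','top','wrist']:
    c=take(n);ims.append(c['image'])
    cv2.imwrite(f'pics/{n}0.png',c['image'])
    print(n,'cam',-c['V'][:3,:3].T@c['V'][:3,3],'fwd',c['V'][2,:3],np.array(c['intrinsics'])[0,0])
    for t in ['lock','gauge','stand','tally_base','tally_top','mallet','keys','funnel']:
        print(n,t,[(np.round(d['box']).astype(int).tolist(),round(d['conf'],2)) for d in nets.look_for(n,t)][:4])
E
```

```text
0.0 [0.2701 0.5908 0.2387] [[-0.9095  0.4158 -0.0006]
 [ 0.4158  0.9095 -0.0011]
 [ 0.0001 -0.0012 -1.    ]] [0.4834 0.2279 0.677 ]
side cam [ 0.1562 -0.6607  0.8296] fwd [ 0.3748  0.5731 -0.7288] 430.792505120161
side lock [([305, 340, 356, 399], 0.69), ([294, 185, 331, 239], 0.66)]
side gauge [([236, 122, 248, 156], 0.63), ([336, 274, 395, 322], 0.61)]
side stand [([234, 145, 261, 172], 0.59)]
side tally_base [([272, 287, 333, 334], 0.98), ([337, 273, 391, 322], 0.88), ([379, 238, 435, 284], 0.84)]
side tally_top [([312, 307, 324, 323], 0.69), ([415, 254, 430, 272], 0.61), ([359, 281, 374, 300], 0.59)]
side mallet [([366, 188, 445, 220], 0.82), ([238, 121, 248, 158], 0.3), ([292, 180, 330, 242], 0.22)]
side keys [([227, 194, 250, 219], 0.61)]
side funnel [([297, 90, 344, 169], 0.7), ([360, 277, 375, 299], 0.35)]
top cam [ 0.2459 -0.0727  1.4981] fwd [ 0.2102  0.0016 -0.9777] 510.5640815943396
top lock [([305, 188, 351, 218], 0.67), ([429, 256, 478, 285], 0.6)]
top gauge []
top stand [([213, 202, 237, 226], 0.77)]
top tally_base [([384, 202, 430, 220], 0.86), ([371, 248, 416, 269], 0.78), ([378, 157, 424, 175], 0.75), ([263, 236, 290, 259], 0.21)]
top tally_top [([407, 206, 416, 214], 0.58), ([409, 158, 418, 163], 0.47), ([407, 248, 414, 255], 0.45), ([264, 237, 289, 260], 0.18)]
top mallet [([329, 94, 366, 154], 0.76), ([305, 192, 348, 217], 0.34)]
top keys [([261, 235, 289, 260], 0.73)]
top funnel [([227, 114, 277, 174], 0.93)]
wrist cam [0.208  0.6205 0.3728] fwd [ 0.2474 -0.1136 -0.9622] 353.04484347147365
wrist lock []
wrist gauge []
wrist stand []
wrist tally_base []
wrist tally_top []
wrist mallet []
wrist keys []
wrist funnel []
```

View pics/top0.png

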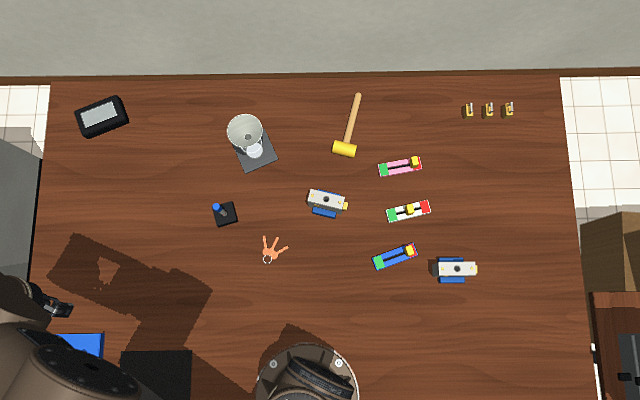

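View pics/side0.png

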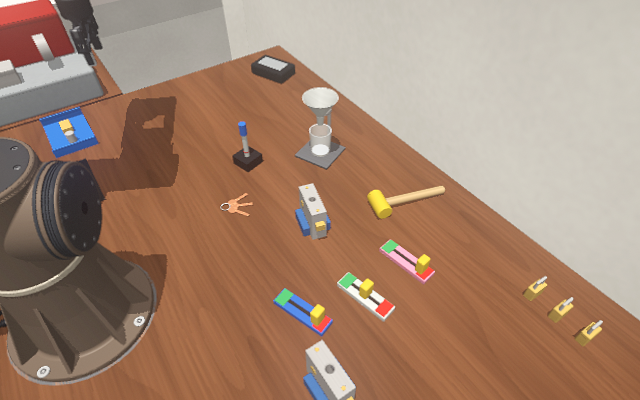

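```bash
python3 - <<'E'
from h import *
np.set_printoptions(precision=4,suppress=True)
t=take('top');s=take('side')
a=cv2.resize(t['image'][140:300,200:490],None,fx=2.7,fy=2.7,interpolation=cv2.INTER_CUBIC)
cv2.imwrite('pics/crop1.png',a)
for n,u,v,z in [('bore',326,199.5,.09),('bore2',457,268,.09),('green',394,215.5,.014),('red',423,206.5,.014),('mark',410.5,209.5,.054),('head',216.5,207.5,.138),('keys',268,259,.0),('mallet',344,149,.02),('funnel',250,140,.1)]:
    print(n,at_z(t,u,v,z))
for n,u,v,z in [('bore',312,199,.09),('head',242,124,.138),('mark',366,281,.054),('green',350,281,.014),('red',380,305,.014)]:
    print('side',n,at_z(s,u,v,z))
E
```

```text
bore [ 0.535  -0.0633  0.09  ]
bore2 [ 0.3383 -0.418   0.09  ]
green [ 0.4992 -0.2623  0.014 ]
red [ 0.5247 -0.349   0.014 ]
mark [ 0.509  -0.3052  0.054 ]
head [0.5079 0.2335 0.138 ]
keys [0.3788 0.1093 0.    ]
mallet [ 0.704  -0.1194  0.02  ]
funnel [0.7107 0.152  0.1   ]
side bore [ 0.5372 -0.0657  0.09  ]
side head [0.5117 0.2307 0.138 ]
side mark [ 0.5174 -0.2997  0.054 ]
side green [ 0.5068 -0.2612  0.014 ]
side red [ 0.5233 -0.3441  0.014 ]
```

View pics/crop1.png

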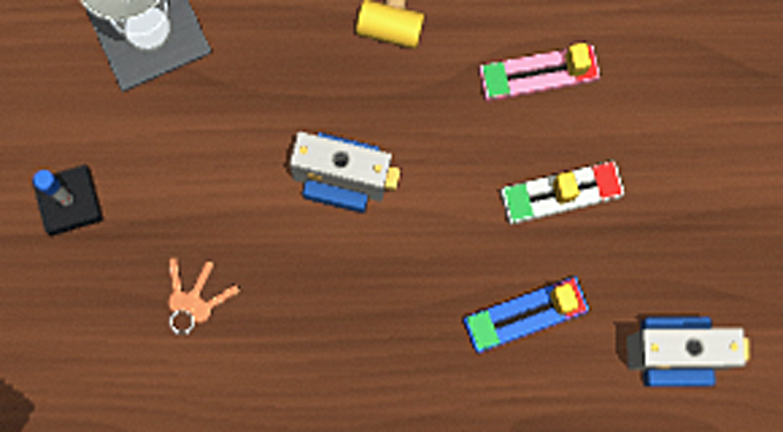

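The lock meant is the left one (top picture (327,201), y≈-0.06; the other, at (457,268), is to the right). The tally meant is the white/aluminium one at (408,211). The pink one (400,166) and the blue one (394,256) have the wrong colours. The gauge is at (217,208). I'll move over the gauge.

apply_moves(steps=[[8.5,[-3.06,-1.89,0],0],[8.5,[-3.06,-1.89,0],0],[8.5,[-3.06,-1.89,0],0],[8.5,[-3.06,-1.89,0],0],[8.5,[-3.06,-1.89,0],0],[8.5,[-3.06,-1.89,0],0]])

```text
clock: 1.95
position: [0.3907, 0.4102, 0.2394]
orientation: [[-0.91, 0.416, 0.0], [0.416, 0.91, 0.0], [-0.0, 0.0, -1.0]]
ft_force: [1.2, 0.3, -0.1]
gripper_width: 0.0849
grasp_force: 0.0
```

apply_moves(steps=[[8.5,[-3.06,-1.89,0],0],[8.5,[-3.06,-1.89,0],0],[8.5,[-3.06,-1.89,0],0],[8.5,[-3.06,-1.89,0],0],[8.5,[-3.06,-1.89,0],0],[8.5,[-3.06,-1.89,0],0],[8.5,[0,0,0],0],[8.5,[0,0,0],0]])

```text
clock: 2.62
position: [0.5109, 0.2306, 0.2393]
orientation: [[-0.908, 0.419, 0.0], [0.419, 0.908, -0.0], [-0.0, 0.0, -1.0]]
ft_force: [0.6, 0.8, 0.5]
gripper_width: 0.0851
grasp_force: 0.0
```

```bash
cat >> h.py <<'E'
def shift(p,s=None):
    s=s or sensors.state(); return 100*np.array(s['orientation']).T@(np.array(p)-np.array(s['position']))
E
python3 - <<'E'
from h import *
np.set_printoptions(precision=4,suppress=True)
c=take('wrist');cv2.imwrite('pics/w1.png',c['image'])
s=sensors.state();print(s['clock'],s['position'],s['ft_force'])
for t in ['gauge','stand']:
    for d in nets.trace('wrist',t): 
        m=d['pixels']; v,u=np.nonzero(m); print(t,d['box'],d['conf'],u.mean(),v.mean())
b=c['image'].astype(int); m=((b[:,:,0]>120)&(b[:,:,0]-b[:,:,2]>80)).astype(np.uint8)
n,_,st,ce=cv2.connectedComponentsWithStats(m); print(st[st[:,4]>100],ce[st[:,4]>100])
E
```

```text
2.6667 [0.5101 0.2317 0.2393] [-0.1841  0.6493  0.388 ]
gauge [308.7, 158.9, 339.1, 211.3] 0.76 323.65703634669154 189.65983224603914
stand [280.8, 126.4, 365.1, 200.4] 0.86 321.0589444825223 161.63399588759424
[[     0      0    640    400 254247]
 [   311    177     28     37    828]
 [    47    268     65     23    924]] [[320.3599 199.2254]
 [324.0362 195.1582]
 [ 79.0682 278.8842]]
```

View pics/w1.png

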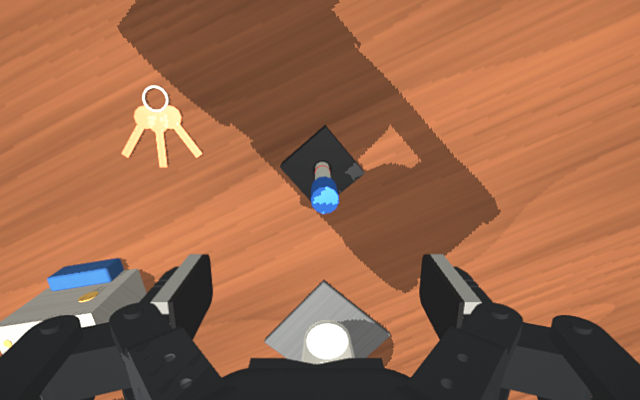

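```bash
python3 - <<'E'
from h import *
np.set_printoptions(precision=4,suppress=True)
c=take('wrist')
s=sensors.state();print(s['clock'],s['position'])
print(proj(c,np.array(s['position'])),proj(c,np.array(s['position'])*[1,1,0]+[0,0,.138]))
print('head',at_z(c,325,199.5,.138))
b=c['image'].astype(int); m=((b.sum(2)<170)&(b.max(2)-b.min(2)<30)).astype(np.uint8)
q=[at_z(c,u,v,.03) for u,v in [(325,126),(281,167),(365,171)]];print('stand corners',q)
print('stand centre est',(q[1]+q[2])/2)
E
```

```text
2.8167 [0.5093 0.233  0.2393]
[314.2149 269.1445] [314.8316 201.0056]
head [0.5113 0.2399 0.138 ]
stand corners [array([0.4741, 0.2595, 0.03  ]), array([0.4923, 0.2039, 0.03  ]), array([0.5304, 0.2776, 0.03  ])]
stand centre est [0.5114 0.2407 0.03  ]
```

apply_moves(steps=[[8.5,[0.11,0.7,0],0],[8.5,[0,0,2.7],0],[8.5,[0,0,2.5],0],[8.5,[0,0,2.5],0],[8.5,[0,0,2.5],0],[8.5,[0,0,2.5],0],[8.5,[0,0,0],0]])

```text
clock: 3.4
position: [0.5092, 0.2393, 0.1084]
orientation: [[-0.91, 0.414, -0.005], [0.415, 0.91, -0.002], [0.004, -0.004, -1.0]]
ft_force: [-1.5, -0.4, -0.1]
gripper_width: 0.0848
grasp_force: 0.0
```

```bash
python3 - <<'E'
from h import *
np.set_printoptions(precision=4,suppress=True)
c=take('wrist');cv2.imwrite('pics/w2.png',c['image'])
s=sensors.state();print(s['clock'],s['position'],s['ft_force'])
b=c['image'].astype(int); m=((b[:,:,0]>120)&(b[:,:,0]-b[:,:,2]>80)).astype(np.uint8)
n,_,st,ce=cv2.connectedComponentsWithStats(m); print(st[st[:,4]>100],ce[st[:,4]>100])
p=np.array(s['position']);print(proj(c,p*[1,1,0]+[0,0,.138]),proj(c,p*[1,1,0]+[0,0,.103]))
E
```

```text
3.45 [0.5101 0.2395 0.1106] [ 0.1786 -0.0622  0.1892]
[[     0      0    640    400 251806]
 [   285    253     56     91   4059]
 [     0    335     21     15    135]] [[319.7781 197.8033]
 [312.6442 300.0648]
 [  6.8519 340.5778]]
[314.6555 312.3045] [315.2411 265.3473]
```

View pics/w2.png

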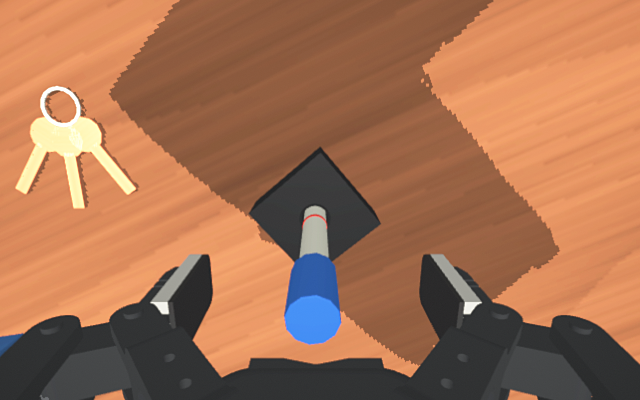

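The picture shows the blue head at (313,319) between the pads, against a prediction of (315,312). It's about 2 mm off, so I'll shift slightly and close.

apply_moves(steps=[[8.5,[-0.2,-0.05,0],0],[1.5,[0,0,0],0],[1.5,[0,0,0],0],[1.5,[0,0,0],0],[1.5,[0,0,0],0],[1.5,[0,0,0],0],[1.5,[0,0,0],0],[1.5,[0,0,0],0]])

```text
clock: 4.12
position: [0.5136, 0.2377, 0.1129]
orientation: [[-0.909, 0.416, 0.001], [0.416, 0.909, -0.0], [-0.0, 0.0, -1.0]]
ft_force: [-0.4, -2.6, 8.3]
gripper_width: 0.0185
grasp_force: 58.2
```

apply_moves(steps=[[1.5,[0,0,-0.5],0],[1.5,[0,0,-1.5],0],[1.5,[0,0,-2.0],0],[1.5,[0,0,-2.5],0],[1.5,[0,0,-2.5],0],[1.5,[0,0,-2.5],0],[1.5,[0,0,-1.5],0],[1.5,[0,0,0],0]])

```text
clock: 4.78
position: [0.5149, 0.2384, 0.246]
orientation: [[-0.909, 0.416, 0.005], [0.416, 0.909, 0.002], [-0.004, 0.004, -1.0]]
ft_force: [0.9, 0.4, -1.3]
gripper_width: 0.0185
grasp_force: 58.7
```

```bash
python3 - <<'E'
from h import *
np.set_printoptions(precision=4,suppress=True)
s=sensors.state();print(s['clock'],s['position'],s['ft_force'],s['grasp_force'],shift([.581,-.085,.24],s))
E
```

```text
4.7833 [0.5149 0.2384 0.246 ] [ 0.8525  0.3738 -1.2903] 58.682781457901 [-19.4533 -26.6623   0.5657]
```

apply_moves(steps=[[1.5,[-1.2,-1.6,0],0],[1.5,[-1.77,-2.42,0],0],[1.5,[-1.77,-2.42,0],0],[1.5,[-1.77,-2.42,0],0],[1.5,[-1.77,-2.42,0],0],[1.5,[-1.77,-2.42,0],0]])

```text
clock: 5.28
position: [0.5475, 0.07, 0.2416]
orientation: [[-0.91, 0.416, -0.001], [0.416, 0.91, -0.0], [0.001, -0.0, -1.0]]
ft_force: [1.4, 1.1, -1.7]
gripper_width: 0.0186
grasp_force: 58.7
```

apply_moves(steps=[[1.5,[-1.77,-2.42,0],0],[1.5,[-1.77,-2.42,0],0],[1.5,[-1.77,-2.42,0],0],[1.5,[-1.77,-2.42,0],0],[1.5,[-1.77,-2.42,0],0],[1.5,[-0.6,-0.8,0],0],[1.5,[0,0,0],0],[1.5,[0,0,0],0]])

```text
clock: 5.95
position: [0.5796, -0.0853, 0.2416]
orientation: [[-0.909, 0.417, -0.001], [0.417, 0.909, 0.001], [0.001, -0.0, -1.0]]
ft_force: [-0.5, 0.1, -1.2]
gripper_width: 0.0187
grasp_force: 58.8
```

```bash
python3 - <<'E'
from h import *
np.set_printoptions(precision=4,suppress=True)
P=[]
c=take('wrist');cv2.imwrite('pics/w3.png',c['image'])
s=sensors.state();print(s['clock'],s['position'],s['ft_force'])
p=np.array(s['position']);print('tip pred',proj(c,p-[0,0,.105]),'bore pred',proj(c,[.536,-.0645,.09]))
E
```

```text
6.0 [ 0.5796 -0.0846  0.2417] [-0.4895  0.0946 -0.9722]
tip pred [315.5253 199.5316] bore pred [315.6337 125.1165]
```

View pics/w3.png

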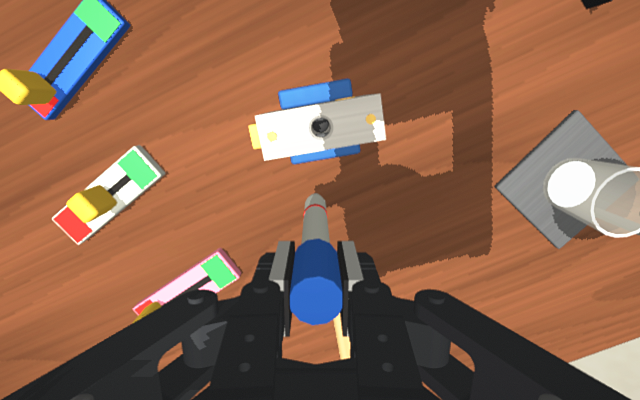

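```bash
cat >> h.py <<'E'
def bore(c,guess):
    u0,v0=np.round(guess).astype(int); R=22
    g=cv2.cvtColor(c['image'],cv2.COLOR_BGR2GRAY)[v0-R:v0+R,u0-R:u0+R]
    m=(g<110).astype(np.uint8)
    n,l,st,ce=cv2.connectedComponentsWithStats(m)
    i=min(range(1,n),key=lambda k:np.hypot(*(ce[k]-R)) if st[k,4]>60 else 99)
    cn=max(cv2.findContours((l==i).astype(np.uint8),cv2.RETR_EXTERNAL,cv2.CHAIN_APPROX_NONE)[0],key=cv2.contourArea)
    e=cv2.fitEllipse(cv2.convexHull(cn)); return np.array(e[0])+[u0-R,v0-R],e[1]
E
python3 - <<'E'
from h import *
np.set_printoptions(precision=4,suppress=True)
c=take('wrist');s=sensors.state()
uv,ax=bore(c,(320,126));print(uv,ax);b=at_z(c,*uv,.09);print(b,s['position'])
c['image'][:]; o=cv2.resize(c['image'][80:340,250:400],None,fx=3,fy=3,interpolation=cv2.INTER_CUBIC)[:600]
cv2.imwrite('pics/w3c.png',o[60:,:])
print('shift',shift([b[0],b[1],.24],s))
for r in range(200,262,10):
    print(r,c['image'][r,298:334].sum(1).tolist() if 0 else '',end='')
t=take('top');print('top',at_z(t,*bore(t,(326,199))[0],.09))
E
```

```text
[320.0614 127.2971] (17.809541702270508, 18.382671356201172)
[ 0.539  -0.0613  0.09  ] [ 0.5797 -0.0842  0.2419]
shift [4.6531 0.3958 0.1951]
200 210 220 230 240 250 260 Traceback (most recent call last):
  File "<stdin>", line 10, in <module>
  File "h.py", line 29, in bore
    e=cv2.fitEllipse(cv2.convexHull(cn)); return np.array(e[0])+[u0-R,v0-R],e[1]
cv2.error: OpenCV(4.12.0) /io/opencv/modules/imgproc/src/shapedescr.cpp:361: error: (-201:Incorrect size of input array) There should be at least 5 points to fit the ellipse in function 'fitEllipseNoDirect'
```

View pics/w3c.png

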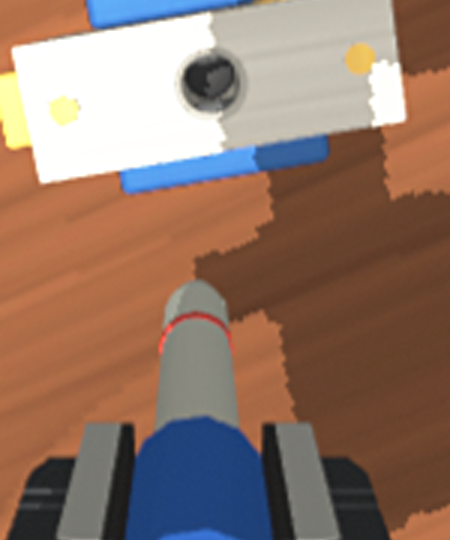

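The crop shows the bore rim centred at (320,127) and the tip at (315,194), matching the calibration. I'll move over the bore and lower to about 15 mm above it.

apply_moves(steps=[[1.5,[2.0,0.2,0],0],[1.5,[2.0,0.2,0],0],[1.5,[0.7,0,0],0],[1.5,[0,0,1.5],0],[1.5,[0,0,1.3],0],[1.5,[0,0,0],0],[1.5,[0,0,0],0]])

```text
clock: 6.68
position: [0.5389, -0.0615, 0.2142]
orientation: [[-0.91, 0.415, -0.001], [0.415, 0.91, 0.0], [0.001, -0.0, -1.0]]
ft_force: [0.7, 0.4, -0.6]
gripper_width: 0.0184
grasp_force: 58.8
```

```bash
python3 - <<'E'
from h import *
np.set_printoptions(precision=4,suppress=True)
c=take('wrist');s=sensors.state();p=np.array(s['position'])
print(s['clock'],p,s['ft_force']);R=np.array(s['orientation']);print(R[:,2])
b=np.array([.539,-.0613,.09]);print('bore',proj(c,b),'tip near rim',proj(c,p-[0,0,.1035]+R[:,0]*.0048), shift([.539,-.0613,p[2]],s))
w=c['image'][130:280,250:390].copy();ss=take('side');q=proj(ss,b).astype(int)
w=cv2.resize(w,(560,600),interpolation=cv2.INTER_CUBIC)
v=cv2.resize(ss['image'][q[1]-60:q[1]+60,q[0]-24:q[0]+24],(240,600),interpolation=cv2.INTER_CUBIC)
cv2.imwrite('pics/w4.png',np.hstack([w,v]));print(q)
E
```

```text
6.7333 [ 0.5393 -0.0617  0.2147] [ 0.014   0.0635 -1.3323]
[ 0.  0. -1.]
bore [314.9833 192.9073] tip near rim [314.6101 194.7286] [ 0.0459  0.0206 -0.    ]
[311 197]
```

View pics/w4.png

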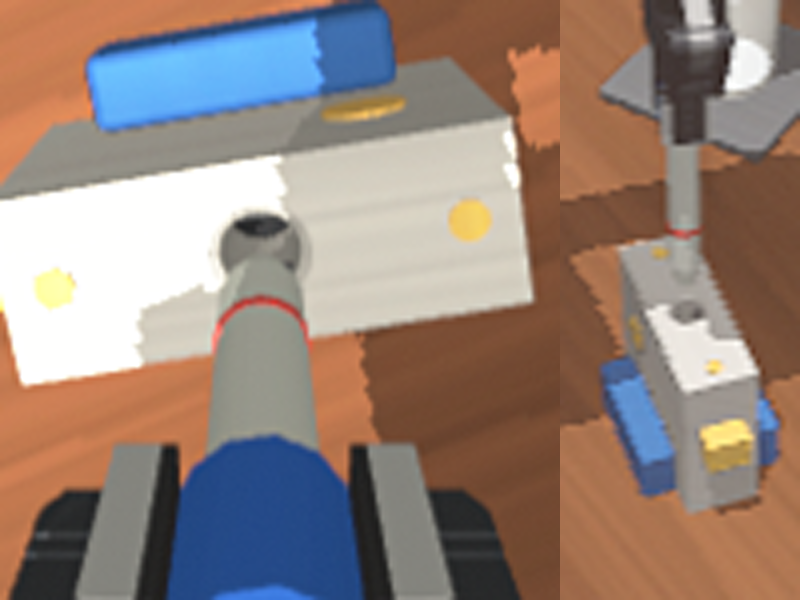

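Rim centre at (315,192) and tip at (315,194) line up within 1 mm. The side view agrees. Descending now.

apply_moves(steps=[[1.5,[0.05,0,1.0],0],[1.5,[0,0,0.7],0],[1.5,[0,0,0.3],0],[1.5,[0,0,0.3],0],[1.5,[0,0,0.2],0],[1.5,[0,0,0],0]])

```text
clock: 7.28
position: [0.5384, -0.0619, 0.1888]
orientation: [[-0.909, 0.416, -0.001], [0.416, 0.909, 0.0], [0.001, -0.0, -1.0]]
ft_force: [0.3, 0.4, -1.3]
gripper_width: 0.0184
grasp_force: 58.8
```

apply_moves(steps=[[1.5,[0,0,0.2],0],[1.5,[0,0,0.2],0],[1.5,[0,0,0.2],0],[1.5,[0,0,0.2],0],[1.5,[0,0,0],0]])

```text
clock: 7.7
position: [0.5386, -0.0619, 0.181]
orientation: [[-0.909, 0.416, -0.0], [0.416, 0.909, -0.0], [0.0, -0.0, -1.0]]
ft_force: [0.9, -0.1, -2.7]
gripper_width: 0.0185
grasp_force: 58.7
```

apply_moves(steps=[[1.5,[0,0,0.15],0],[1.5,[0,0,0.15],0],[1.5,[0,0,0.1],0],[1.5,[0,0,0],0]])

```text
clock: 8.03
position: [0.5386, -0.0618, 0.1771]
orientation: [[-0.909, 0.416, -0.0], [0.416, 0.909, 0.0], [0.0, 0.0, -1.0]]
ft_force: [1.1, -0.2, -0.6]
gripper_width: 0.0187
grasp_force: 58.8
```

apply_moves(steps=[[1.5,[0,0,0.1],0],[1.5,[0,0,0.1],0]])

```text
clock: 8.2
position: [0.5389, -0.0619, 0.1755]
orientation: [[-0.909, 0.416, 0.001], [0.416, 0.909, -0.0], [-0.001, 0.0, -1.0]]
ft_force: [0.1, -0.4, 4.9]
gripper_width: 0.0184
grasp_force: 59.2
```

apply_moves(steps=[[1.5,[0,0,0.1],0],[1.5,[0,0,0.1],0]])

```text
clock: 8.37
position: [0.5389, -0.0619, 0.1734]
orientation: [[-0.909, 0.416, 0.001], [0.416, 0.909, -0.0], [-0.001, 0.0, -1.0]]
ft_force: [1.1, 0.4, 2.9]
gripper_width: 0.0182
grasp_force: 59.2
```

```bash
python3 - <<'E'
from h import *
c=take('wrist');ss=take('side');s=sensors.state();print(s['position'],s['ft_force'])
w=cv2.resize(c['image'][130:280,250:390],(560,600),interpolation=cv2.INTER_CUBIC)
v=cv2.resize(ss['image'][137:257,287:335],(240,600),interpolation=cv2.INTER_CUBIC)
cv2.imwrite('pics/w5.png',np.hstack([w,v]))
E
```

```text
[ 0.53848049 -0.06179649  0.17303719] [ 1.04788333  0.5645591  -3.37830966]
```

View pics/w5.png

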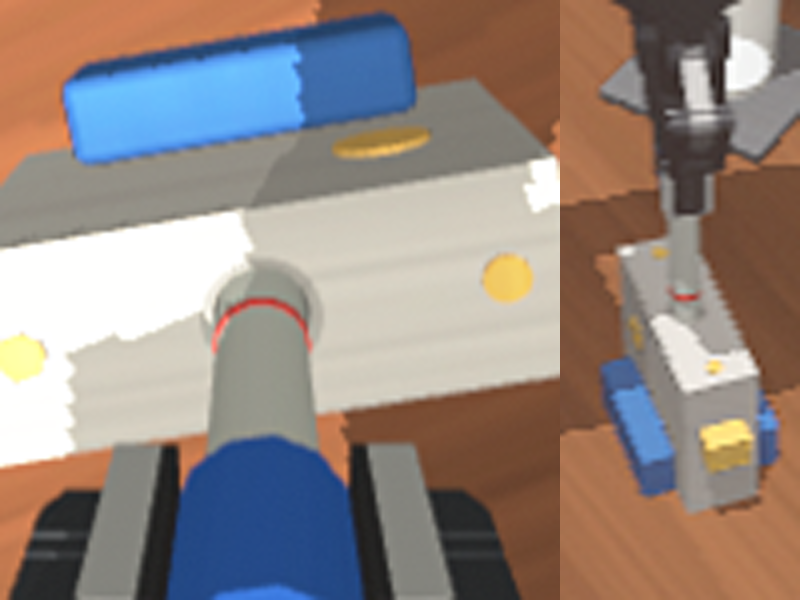

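The rod is centred in the bore, with the ring (crop 262,303) still above the rim, at about 20 mm deep. I'll continue slowly.

apply_moves(steps=[[1.5,[0,0,0.1],0],[1.5,[0,0,0.1],0]])

```text
clock: 8.63
position: [0.5388, -0.0619, 0.1713]
orientation: [[-0.909, 0.416, 0.0], [0.416, 0.909, -0.0], [-0.0, 0.0, -1.0]]
ft_force: [0.9, 0.5, 3.9]
gripper_width: 0.0187
grasp_force: 59.1
```

apply_moves(steps=[[1.5,[0,0,0.1],0],[1.5,[0,0,0.05],0]])

```text
clock: 8.8
position: [0.5387, -0.0619, 0.1697]
orientation: [[-0.909, 0.416, 0.0], [0.416, 0.909, -0.0], [-0.0, 0.0, -1.0]]
ft_force: [0.9, -0.6, 4.3]
gripper_width: 0.0184
grasp_force: 59.1
```

apply_moves(steps=[[1.5,[0,0,0.05],0],[1.5,[0,0,0.05],0]])

```text
clock: 8.97
position: [0.5387, -0.0619, 0.1688]
orientation: [[-0.909, 0.416, 0.0], [0.416, 0.909, -0.0], [-0.0, 0.0, -1.0]]
ft_force: [0.9, -0.3, 3.9]
gripper_width: 0.0182
grasp_force: 59.1
```

apply_moves(steps=[[1.5,[0,0,0.05],0],[1.5,[0,0,0.05],0]])

```text
clock: 9.13
position: [0.5387, -0.0619, 0.1678]
orientation: [[-0.909, 0.416, 0.0], [0.416, 0.909, -0.0], [-0.0, 0.0, -1.0]]
ft_force: [1.0, 0.1, 4.5]
gripper_width: 0.0185
grasp_force: 59.1
```

apply_moves(steps=[[1.5,[0,0,0.05],0],[1.5,[0,0,0.05],0]])

```text
clock: 9.3
position: [0.5387, -0.0618, 0.1668]
orientation: [[-0.909, 0.416, 0.0], [0.416, 0.909, -0.0], [-0.0, -0.0, -1.0]]
ft_force: [1.9, -0.3, 3.9]
gripper_width: 0.0183
grasp_force: 59.1
```

apply_moves(steps=[[1.5,[0,0,0.05],0],[1.5,[0,0,0.05],0]])

```text
clock: 9.47
position: [0.5387, -0.0619, 0.1658]
orientation: [[-0.909, 0.416, 0.0], [0.416, 0.909, -0.0], [-0.0, 0.0, -1.0]]
ft_force: [1.0, -0.1, 3.3]
gripper_width: 0.0181
grasp_force: 59.1
```

apply_moves(steps=[[1.5,[0,0,0.05],0],[1.5,[0,0,0.05],0]])

```text
clock: 9.63
position: [0.5387, -0.0619, 0.1647]
orientation: [[-0.909, 0.416, 0.0], [0.416, 0.909, -0.0], [-0.0, -0.0, -1.0]]
ft_force: [1.8, -0.3, 3.1]
gripper_width: 0.0188
grasp_force: 59.1
```

apply_moves(steps=[[1.5,[0,0,0.05],0],[1.5,[0,0,0.05],0]])

```text
clock: 9.8
position: [0.5386, -0.0619, 0.1638]
orientation: [[-0.909, 0.416, 0.0], [0.416, 0.909, -0.0], [-0.0, -0.0, -1.0]]
ft_force: [1.8, 0.1, 3.4]
gripper_width: 0.0186
grasp_force: 59.1
```

apply_moves(steps=[[1.5,[0,0,0.05],0],[1.5,[0,0,0.05],0]])

```text
clock: 9.97
position: [0.5387, -0.0619, 0.1628]
orientation: [[-0.909, 0.416, 0.0], [0.416, 0.909, -0.0], [-0.0, 0.0, -1.0]]
ft_force: [2.0, 2.0, 3.2]
gripper_width: 0.0184
grasp_force: 59.1
```

apply_moves(steps=[[1.5,[0,0,0.05],0],[1.5,[0,0,0.05],0]])

```text
clock: 10.13
position: [0.5386, -0.0618, 0.1618]
orientation: [[-0.909, 0.416, 0.0], [0.416, 0.909, -0.0], [-0.0, -0.0, -1.0]]
ft_force: [1.5, -0.5, 3.2]
gripper_width: 0.0182
grasp_force: 59.1
```

apply_moves(steps=[[1.5,[0,0,0.05],0],[1.5,[0,0,0.05],0]])

```text
clock: 10.3
position: [0.5386, -0.0618, 0.1607]
orientation: [[-0.909, 0.416, 0.0], [0.416, 0.909, 0.0], [0.0, 0.0, -1.0]]
ft_force: [0.7, 0.1, 4.1]
gripper_width: 0.0185
grasp_force: 59.1
```

apply_moves(steps=[[1.5,[0,0,0.05],0],[1.5,[0,0,0.05],0]])

```text
clock: 10.47
position: [0.5386, -0.0619, 0.1597]
orientation: [[-0.909, 0.416, -0.0], [0.416, 0.909, -0.0], [0.0, -0.0, -1.0]]
ft_force: [1.1, -0.2, 3.2]
gripper_width: 0.0185
grasp_force: 59.1
```

apply_moves(steps=[[1.5,[0,0,0.1],0],[1.5,[0,0,0.1],0],[1.5,[0,0,0.1],0]])

```text
clock: 10.72
position: [0.5387, -0.0619, 0.1567]
orientation: [[-0.909, 0.416, 0.0], [0.416, 0.909, -0.0], [-0.0, 0.0, -1.0]]
ft_force: [2.0, -0.5, 4.3]
gripper_width: 0.0185
grasp_force: 59.1
```

apply_moves(steps=[[1.5,[0,0,0.1],0],[1.5,[0,0,0.05],0],[1.5,[0,0,0.05],0]])

```text
clock: 10.97
position: [0.5386, -0.0618, 0.1547]
orientation: [[-0.909, 0.416, -0.0], [0.416, 0.909, -0.0], [0.0, -0.0, -1.0]]
ft_force: [2.7, -0.5, 2.9]
gripper_width: 0.0187
grasp_force: 59.1
```

apply_moves(steps=[[1.5,[0,0,0.05],0],[1.5,[0,0,0.05],0]])

```text
clock: 11.13
position: [0.5386, -0.0618, 0.1537]
orientation: [[-0.909, 0.416, -0.0], [0.416, 0.909, 0.0], [0.0, -0.0, -1.0]]
ft_force: [1.7, -0.6, 4.2]
gripper_width: 0.0184
grasp_force: 59.1
```

apply_moves(steps=[[1.5,[0,0,0.05],0],[1.5,[0,0,0.05],0]])

```text
clock: 11.3
position: [0.5391, -0.062, 0.1534]
orientation: [[-0.909, 0.416, 0.001], [0.416, 0.909, -0.0], [-0.001, 0.0, -1.0]]
ft_force: [-0.3, -0.8, 21.1]
gripper_width: 0.0185
grasp_force: 61.4
```

Force jumped from 4 to 21 N at about 41 mm deep, so the gauge has bottomed. I'll hold briefly, then release.

apply_moves(steps=[[1.5,[0,0,-0.02],0],[1.5,[0,0,0],0],[1.5,[0,0,0],0],[1.5,[0,0,0],0]])

```text
clock: 11.63
position: [0.5389, -0.0619, 0.1534]
orientation: [[-0.909, 0.416, 0.001], [0.416, 0.909, -0.0], [-0.001, 0.0, -1.0]]
ft_force: [0.0, -0.6, 12.1]
gripper_width: 0.0187
grasp_force: 60.4
```

apply_moves(steps=[[8.5,[0,0,0],0],[8.5,[0,0,0],0],[8.5,[0,0,0],0],[8.5,[0,0,0],0],[8.5,[0,0,0],0],[8.5,[0,0,0],0],[8.5,[0,0,0],0],[8.5,[0,0,0],0]])

```text
clock: 12.3
position: [0.5386, -0.0619, 0.1529]
orientation: [[-0.909, 0.416, -0.0], [0.416, 0.909, -0.0], [0.0, -0.0, -1.0]]
ft_force: [-0.3, 0.2, -0.5]
gripper_width: 0.085
grasp_force: 0.0
```

apply_moves(steps=[[8.5,[0,0,-0.5],0],[8.5,[0,0,-1.5],0],[8.5,[0,0,-2.5],0],[8.5,[0,0,-2.5],0],[8.5,[0,0,-2.5],0],[8.5,[0,0,0],0]])

```text
clock: 12.8
position: [0.5409, -0.0622, 0.2529]
orientation: [[-0.909, 0.416, 0.007], [0.416, 0.909, -0.001], [-0.006, 0.002, -1.0]]
ft_force: [1.2, 0.5, 0.9]
gripper_width: 0.0849
grasp_force: 0.0
```

```bash
python3 - <<'E'
from h import *
c=take('wrist');ss=take('side');s=sensors.state();print(s['clock'],s['position'],s['ft_force'])
w=cv2.resize(c['image'][100:280,235:403],(560,600),interpolation=cv2.INTER_CUBIC)
v=cv2.resize(ss['image'][137:257,287:335],(240,600),interpolation=cv2.INTER_CUBIC)
cv2.imwrite('pics/w6.png',np.hstack([w,v]))
t=take('top');b=[.5388,-.0619]
for h in (.166,.175,.18): print(h,proj(c,b+[h]),proj(ss,b+[h]))
E
```

```text
12.9 [ 0.53914886 -0.06194987  0.24918988] [-0.19787973 -0.93064509  0.0032464 ]
0.166 [313.36653724 203.71179836] [311.09222794 174.38681409]
0.175 [313.29749032 207.93314976] [311.02025435 171.43937404]
0.18 [313.25675227 210.42389939] [310.97983603 169.7843676 ]
```

View pics/w6.png

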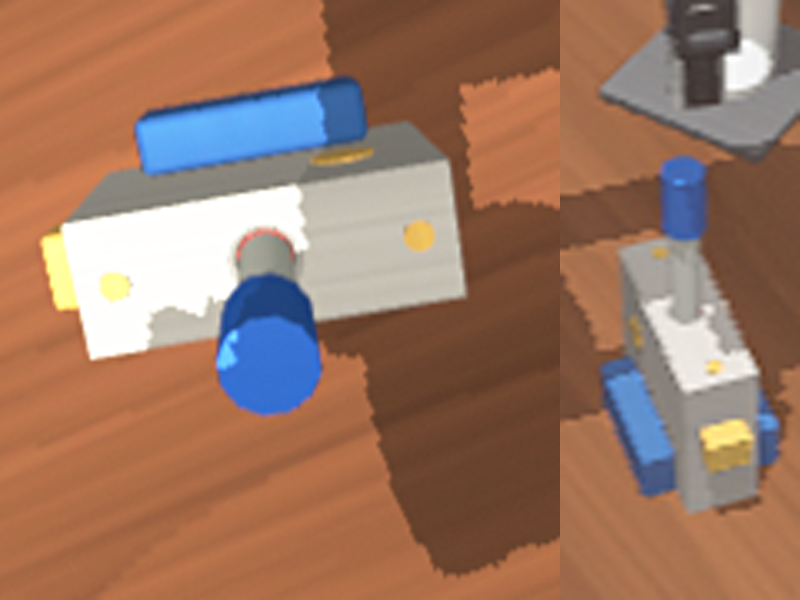

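The ring's red arc is at (crop 265,232), inside the chamfer and below the lock's top face, at about 41 mm depth, so it is a full bore and the tally goes to green. The gauge stands upright. Next is the white tally. I'll turn the tool so its +x runs along the track toward green.

apply_moves(steps=[[8.5,[-0.98,-2.89,0],0],[8.5,[-0.98,-2.89,0],0],[8.5,[-0.98,-2.89,0],0],[8.5,[-0.98,-2.89,0],0],[8.5,[-0.98,-2.89,0],0],[8.5,[-0.98,-2.89,0],0],[8.5,[-0.98,-2.89,0],0],[8.5,[-0.98,-2.89,0],0]])

```text
clock: 13.62
position: [0.5128, -0.3058, 0.2466]
orientation: [[-0.909, 0.416, -0.002], [0.416, 0.909, 0.001], [0.002, 0.0, -1.0]]
ft_force: [0.4, 0.2, 0.6]
gripper_width: 0.0846
grasp_force: 0.0
```

apply_moves(steps=[[0,[0,0,0],6.4],[0,[0,0,0],6.4],[0,[0,0,0],6.4],[0,[0,0,0],6.4],[0,[0,0,0],6.4],[0,[0,0,0],6.4],[0,[0,0,0],6.4],[0,[0,0,0],6.4]])

```text
clock: 14.28
position: [0.5132, -0.3043, 0.2466]
orientation: [[-0.24, 0.971, -0.002], [0.971, 0.24, 0.001], [0.002, -0.002, -1.0]]
ft_force: [-0.4, 0.1, -0.5]
gripper_width: 0.0001
grasp_force: 0.0
```

apply_moves(steps=[[0,[0,0,0],0],[0,[0,0,0],0],[0,[0,0,0],0]])

```text
clock: 14.53
position: [0.5135, -0.3045, 0.2473]
orientation: [[-0.25, 0.968, -0.001], [0.968, 0.25, 0.001], [0.001, -0.001, -1.0]]
ft_force: [0.5, 0.1, 0.7]
gripper_width: 0.0003
grasp_force: 0.0
```

```bash
cat >> h.py <<'E'
def blobs(c,name,amin=60):
    hsv=cv2.cvtColor(c['image'],cv2.COLOR_BGR2HSV)
    rng={'green':((45,90,60),(80,255,255)),'yellow':((22,120,80),(33,255,255)),'red':((0,180,80),(6,255,255))}[name]
    n,l,st,ce=cv2.connectedComponentsWithStats(cv2.inRange(hsv,*rng))
    return [(st[i].tolist(),ce[i].round(1),l==i) for i in range(1,n) if st[i,4]>amin]
E
python3 - <<'E'
from h import *
np.set_printoptions(precision=4,suppress=True)
c=take('wrist');s=sensors.state();print(s['clock'],s['position'],np.array(s['orientation'])[:,0],s['q'])
print('pred mark',proj(c,[.513,-.302,.054]),'green',proj(c,[.503,-.262,.014]),'red',proj(c,[.524,-.347,.014]))
for n in ('green','yellow','red'):
    for st,ce,m in blobs(c,n): print(n,st,ce,at_z(c,*ce,.014),at_z(c,*ce,.054))
for t in ('tally_base','tally_top'): print(t,[(np.round(d['box']).tolist(),round(d['conf'],2)) for d in nets.look_for('wrist',t)])
E
```

```text
14.5833 [ 0.5136 -0.3046  0.2475] [-0.2491  0.9685  0.0006] [-33.5775  22.8336  98.0831   0.0008  59.1278 -48.0021]
pred mark [315.2939 171.9725] green [315.6404 124.3972] red [314.8571 206.4386]
green [170, 21, 41, 30, 1010] [190.6  35.7] [ 0.3662 -0.211   0.014 ] [ 0.3804 -0.2138  0.054 ]
green [302, 106, 35, 25, 806] [318.8 117.7] [ 0.5044 -0.2547  0.014 ] [ 0.5036 -0.2528  0.054 ]
green [435, 121, 39, 25, 796] [453.7 133.2] [ 0.6426 -0.2351  0.014 ] [ 0.6267 -0.2354  0.054 ]
yellow [522, 0, 89, 74, 3578] [562.8  33.6] [ 0.711 -0.12   0.014] [ 0.6876 -0.1327  0.054 ]
yellow [179, 121, 40, 25, 770] [198.3 133. ] [ 0.3884 -0.3004  0.014 ] [ 0.4002 -0.2935  0.054 ]
yellow [304, 157, 28, 27, 648] [317.4 170.7] [ 0.5168 -0.3081  0.014 ] [ 0.5146 -0.3003  0.054 ]
yellow [428, 208, 38, 30, 824] [446.2 223. ] [ 0.669  -0.3294  0.014 ] [ 0.6502 -0.3193  0.054 ]
red [420, 214, 15, 20, 137] [425.6 226.1] [ 0.6482 -0.3385  0.014 ] [ 0.6317 -0.3274  0.054 ]
tally_base [([300.0, 100.0, 339.0, 228.0], 0.89), ([169.0, 17.0, 234.0, 157.0], 0.8), ([412.0, 118.0, 473.0, 238.0], 0.77)]
tally_top [([180.0, 124.0, 222.0, 146.0], 0.76), ([430.0, 206.0, 466.0, 238.0], 0.74), ([303.0, 160.0, 333.0, 186.0], 0.56)]
```

apply_moves(steps=[[0,[-1.5,0.05,0],0],[0,[-1.5,0.05,0],0],[0,[0,0,3.0],0],[0,[0,0,3.5],0],[0,[0,0,3.5],0],[0,[0,0,3.5],0],[0,[0,0,3.0],0],[0,[0,0,0],0]])

```text
clock: 15.35
position: [0.5192, -0.3315, 0.0776]
orientation: [[-0.247, 0.969, -0.007], [0.969, 0.247, 0.005], [0.006, -0.005, -1.0]]
ft_force: [-1.0, 0.6, -0.3]
gripper_width: 0.0002
grasp_force: 0.0
```

```bash
python3 - <<'E'
from h import *
np.set_printoptions(precision=4,suppress=True)
c=take('wrist');s=sensors.state();p=np.array(s['position']);print(s['clock'],p,s['ft_force'])
for n in ('yellow','green'):
    for st,ce,m in blobs(c,n): print(n,st,ce,at_z(c,*ce,.054),at_z(c,*ce,.014))
R=np.array(s['orientation']);tip=p+R[:,2]*.008
print('pad front edge px',[proj(c,tip+R[:,0]*.011+R[:,1]*k) for k in (-.01,.01)])
print('marker far edge',[proj(c,np.array([.515,-.303,.054])-R[:,0]*.01)])
E
```

```text
15.4 [ 0.5204 -0.3324  0.0806] [0.6505 0.1295 0.8211]
yellow [31, 86, 105, 48, 4004] [ 82.  107.8] [ 0.4049 -0.2928  0.054 ] [ 0.3799 -0.3     0.014 ]
yellow [293, 157, 59, 53, 2745] [321.5 184.2] [ 0.5145 -0.3     0.054 ] [ 0.5173 -0.309   0.014 ]
yellow [518, 249, 95, 64, 4031] [564.4 281.3] [ 0.6435 -0.318   0.054 ] [ 0.679  -0.3315  0.014 ]
green [290, 58, 68, 49, 3128] [323.1  81.9] [ 0.504  -0.2567  0.054 ] [ 0.5041 -0.2547  0.014 ]
green [541, 87, 77, 50, 2967] [578.7 111.3] [ 0.6144 -0.241   0.054 ] [ 0.6426 -0.235   0.014 ]
pad front edge px [array([292.7818, 244.3392]), array([340.0034, 244.3645])]
marker far edge [array([320.8057, 211.2041])]
```

apply_moves(steps=[[0,[0,0.1,1.5],0],[0,[0,0,1.2],0],[0,[0,0,0.8],0],[0,[0,0,0.7],0],[0,[0,0,0],0]])

```text
clock: 15.82
position: [0.5228, -0.3331, 0.0405]
orientation: [[-0.246, 0.969, -0.001], [0.969, 0.246, 0.0], [0.001, -0.001, -1.0]]
ft_force: [1.0, -0.8, 0.0]
gripper_width: -0.0001
grasp_force: 0.0
```

apply_moves(steps=[[0,[0.5,0,0],0],[0,[0.5,0,0],0],[0,[0.5,0,0],0],[0,[0.5,0,0],0],[0,[0.5,0,0],0],[0,[0.5,0,0],0]])

```text
clock: 16.32
position: [0.5159, -0.3038, 0.0414]
orientation: [[-0.246, 0.969, 0.001], [0.969, 0.246, -0.0], [-0.001, 0.001, -1.0]]
ft_force: [1.8, -1.0, 0.8]
gripper_width: 0.0
grasp_force: 0.8
```

```bash
python3 - <<'E'
from h import *
np.set_printoptions(precision=4,suppress=True)
c=take('wrist');s=sensors.state();p=np.array(s['position']);print(s['clock'],p,s['ft_force'])
for n in ('yellow','green'):
    for st,ce,m in blobs(c,n): print(n,st,ce,at_z(c,*ce,.054),at_z(c,*ce,.014))
E
```

```text
16.3667 [ 0.5154 -0.3029  0.0412] [ 0.7623 -0.1627 -0.2067]
yellow [0, 149, 96, 68, 4927] [ 43.2 180.7] [ 0.4133 -0.2868  0.054 ] [ 0.3847 -0.3036  0.014 ]
yellow [278, 184, 74, 72, 4650] [314.4 220.3] [ 0.5095 -0.2777  0.054 ] [ 0.5128 -0.2914  0.014 ]
yellow [539, 325, 101, 75, 4207] [591.1 358. ] [ 0.6345 -0.3079  0.054 ] [ 0.6792 -0.3316  0.014 ]
green [277, 115, 80, 54, 4137] [315.9 141.2] [ 0.503  -0.2499  0.054 ] [ 0.5042 -0.2545  0.014 ]
green [569, 147, 71, 54, 3255] [607.3 174.2] [ 0.6049 -0.2359  0.054 ] [ 0.6399 -0.2358  0.014 ]
```

apply_moves(steps=[[0,[0.5,0,0],0],[0,[0.5,0,0],0],[0,[0.3,0,0],0]])

```text
clock: 16.62
position: [0.5123, -0.291, 0.041]
orientation: [[-0.246, 0.969, -0.0], [0.969, 0.246, 0.0], [0.0, -0.0, -1.0]]
ft_force: [1.6, -1.4, 0.5]
gripper_width: -0.0003
grasp_force: 0.8
```

apply_moves(steps=[[0,[0.15,0,0],0],[0,[0.15,0,0],0]])

```text
clock: 16.78
position: [0.5118, -0.2885, 0.041]
orientation: [[-0.246, 0.969, -0.0], [0.969, 0.246, -0.0], [0.0, -0.0, -1.0]]
ft_force: [-0.1, -2.2, 0.2]
gripper_width: 0.0002
grasp_force: 0.8
```

apply_moves(steps=[[0,[0.1,0,0],0],[0,[0.1,0,0],0]])

```text
clock: 16.95
position: [0.5113, -0.2868, 0.041]
orientation: [[-0.246, 0.969, 0.0], [0.969, 0.246, -0.0], [-0.0, 0.0, -1.0]]
ft_force: [1.4, -2.0, 0.0]
gripper_width: -0.0001
grasp_force: 0.8
```

apply_moves(steps=[[0,[0.1,0,0],0],[0,[0.1,0,0],0]])

```text
clock: 17.12
position: [0.5111, -0.2853, 0.0411]
orientation: [[-0.246, 0.969, 0.001], [0.969, 0.246, -0.001], [-0.001, 0.001, -1.0]]
ft_force: [0.7, -10.6, -1.9]
gripper_width: -0.0001
grasp_force: 5.0
```

That is the end stop: 10.6 N after about 39 mm of travel. I'll back off and rise.

apply_moves(steps=[[0,[-0.5,0,0],0],[0,[-1.0,0,0],0],[0,[-1.0,0,0],0],[0,[0,0,-2.0],0],[0,[0,0,-3.0],0],[0,[0,0,-3.0],0],[0,[0,0,-3.0],0],[0,[0,0,-3.0],0]])

```text
clock: 17.78
position: [0.5168, -0.3099, 0.1824]
orientation: [[-0.245, 0.969, -0.0], [0.969, 0.245, 0.0], [0.0, -0.0, -1.0]]
ft_force: [1.1, -0.7, 0.0]
gripper_width: -0.0001
grasp_force: 0.0
```

apply_moves(steps=[[0,[0,0,-3.0],0],[0,[0,0,-3.0],0],[0,[0,0,0],0],[0,[0,0,0],0]])

```text
clock: 18.12
position: [0.5178, -0.3104, 0.2429]
orientation: [[-0.245, 0.969, 0.003], [0.969, 0.245, -0.002], [-0.003, 0.002, -1.0]]
ft_force: [-0.6, 0.2, -0.9]
gripper_width: 0.0003
grasp_force: 0.0
```

```bash
python3 - <<'E'
from h import *
np.set_printoptions(precision=4,suppress=True)
c=take('wrist');s=sensors.state();print(s['clock'],s['position'],s['ft_force'])
for n in ('yellow','green'):
    for st,ce,m in blobs(c,n): print(n,st,ce,at_z(c,*ce,.054),at_z(c,*ce,.014))
b=take('side')
hsv=cv2.cvtColor(b['image'],cv2.COLOR_BGR2HSV)[140:260,285:345]
m=cv2.inRange(hsv,(105,120,60),(125,255,255));n,_,st,ce=cv2.connectedComponentsWithStats(m)
for i in range(1,n):
    if st[i,4]>20: print('blue',st[i]+[285,140,0,0,0],ce[i]+[285,140])
print('grip pred',proj(b,[.5388,-.0619,.179]),proj(b,[.5388,-.0619,.144]))
E
```

```text
18.1667 [ 0.5171 -0.3098  0.2413] [-0.5123  0.4486 -0.1363]
yellow [522, 0, 83, 64, 3102] [559.3  28.8] [ 0.6866 -0.1385  0.054 ] [ 0.7096 -0.1256  0.014 ]
yellow [300, 112, 30, 23, 600] [314.3 123. ] [ 0.5061 -0.2644  0.054 ] [ 0.5067 -0.2671  0.014 ]
yellow [172, 114, 42, 25, 808] [192.1 126. ] [ 0.4004 -0.2938  0.054 ] [ 0.3879 -0.3001  0.014 ]
yellow [426, 202, 39, 30, 851] [445.3 216.8] [ 0.6504 -0.3195  0.054 ] [ 0.6689 -0.3291  0.014 ]
green [163, 11, 42, 32, 1056] [183.6  26.7] [ 0.381  -0.2145  0.054 ] [ 0.3661 -0.211   0.014 ]
green [298, 98, 35, 25, 489] [315.1 105.8] [ 0.5031 -0.2498  0.054 ] [ 0.5034 -0.2507  0.014 ]
green [434, 113, 39, 26, 825] [452.6 125.3] [ 0.627  -0.2359  0.054 ] [ 0.6426 -0.2351  0.014 ]
blue [307 168   9  17 114] [311.0789 175.9386]
blue [296 209  13  21 135] [301.7333 218.837 ]
grip pred [310.9879 170.1164] [311.2641 181.4255]
```

```bash
python3 -c "
from rig import manip
print(manip.job_done())"
```

```text
the job is handed in; nothing more can be done
None
```

The gauge stands bottomed in the left lock's bore, about 41 mm deep with a 21 N push at the bottom. The red ring sits below the rim, so I slid the yellow marker on the white tally to the stop at its green end, and handed the job in at about 18 s.

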